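# Set the dose and hold the tablet chute open

### The arm

A 7-joint arm with a two-finger parallel gripper is mounted at the origin on the work surface. World frame = base frame: x ahead of the robot, y to its left, z up, the work surface at z = 0. Lengths are in m, angles in degrees, forces in N, time in s.
With the tool pointing down it reaches from about 0.4 to 0.9 m from the base axis. Payload 5.5 kg.
Tool frame: the origin (TCP) lies at the very end of the fingers, on their centre line; the grasp point (between the pads) lies 19 mm behind it; z points along the fingers, x is the direction in which the jaws open and shut, and the axes are right-handed (so a half turn about z gives the same grasp; the last joint's range is limited). The gripper opens to 85 mm and grips with 20 to 120 N. Pads are 22 mm wide; open, the fingers measure 114 mm over their backs; the gripper's body (76 mm by 85 mm) begins 54 mm behind the grasp point. The pads swing forward as they close: fully open they stand 13 mm farther back than shut.
Start: joints at [79.194, 28.699, -24.465, 88.831, 12.651, 65.22, -12.049], TCP at [0.284, -0.585, 0.231] pointing down, gripper open.
Joint ranges: [-164.97, 164.97], [-17.58, 116.51], [-87.97, 89.64], [11.32, 138.91], [-80.73, 260.73], [10.89, 115.49], [-147.41, 147.41]. Speed limits (degrees/s): [147.25, 147.25, 180, 180, 180, 180, 180].

### API

Orientations are given as [roll, pitch, yaw] about the fixed x, y, z axes, in that order (R = Rz(yaw) Ry(pitch) Rx(roll)).
In Python, from cell import manip gives the robot as it stands.
- The arm moves only by the tool apply_moves, never from a script. Its argument "series" is a list of rows, each an object with "grip": the finger opening in m, from 0 to 0.0854; "slide": the shift along the tool's x, y, z in m, a list of three; "angular": the turn, a rotation vector about the tool's x, y, z in degrees, a list of three. A call has 1 to 10 rows; each row is the pose to reach, as a shift and turn from the pose commanded when the call began, along the tool's axes at that moment; what a row does not reach only later rows make up. A row lasts 1/8 s, in which the tool goes at most 62.5 mm and 10.7 degrees, less where a joint would pass 70% of its speed; a pose out of reach is approached as far as the arm can. A call with a gripper value outside its range is refused whole. The fingers move at their own pace and stop on an object; the grip force is fixed at half the most. Time passes only in rows, so rows that repeat a pose let the fingers close. It gives the time, the measured TCP pose, the force and the opening at its end, in the units of the state.
- manip.get_obs(): the state, without advancing time (a new reading comes with each control period).
- manip.read_camera(name): name is "scene" or "top"; returns a dict with "frame" (480x640x3 uint8, red, green, blue), "fx", "fy", "cx", "cy" (pixels), "origin" and "attitude" of the camera in the world. Camera axes: x right, y up, looking along -z (the intrinsics and any distortion apply to the point x, -y, -z); pixel columns grow to the right and rows downward; lengths in m; the calibration is good to about 2 mm. A picture is of the moment at which its call begins. There is no depth.
- manip.close_job(): hands the job in, once; it reports no verdict.
Trained networks look in a picture, given as the dict that the camera call returned (one of the last four; its "shot" number tells which), for a name from the list of things; names that differ only in an ending like _2 or _b are one class to them, and where a whole thing is asked for, a point or a joint stands for the part that bears it (a point fixed in the world has none). Each returns a list of dicts, best first, with "p" (0 to 1); they miss things now and then, are a little off and sometimes report something else, mostly with a low value. They report only what shows in the picture. A call takes as long as a camera call.
- manip.regions_of(query, picture): "pixels" (480x640 bool, what is visible of it) and "extent" ([left, top, width, height] as shares, 0 to 1, of the picture: columns of its width, rows of its height, round what is visible of it).
- manip.place_of(query, picture): "centre" ([column, row] as shares, 0 to 1, of the picture: columns of its width, rows of its height: a listed point, or the origin of a listed thing).
The state is a dict: "t": time; "joints": joint angles; "joint_vel": joint speeds; "tau": joint torques, N m; "tcp_pos": TCP position; "eef_rot": TCP orientation; "force": force on the tool from outside, world axes, zero at the start; "ft_torque": the same for the moment, N m; "gripper_width": opening from 0.0 (shut) to 1.0 (fully open).
Only numpy, scipy, OpenCV 4.12 (cv2) and the standard library are available. Lean on these libraries where they do the work, as an engineer would, in place of code of your own. Each camera call takes 0.05 s, during which the arm holds its last target.

### The job

On the laundry tablet dispenser, first slide the black dose grip along its track until its centre is level with the orange clip, and let go of it. Then pull the red spring-return handle out, not past its mark, until its centre is level with the green clip, and hold it there so that the chute over the red cup stays open: finish while still holding the handle. Leave the cup, the bottle and the jar where they stand.

Things in the scene. Friction and masses are not known exactly. Their poses are not given: they have to be found in the camera images.
- dispenser: Fixed tablet dispenser. Grey-blue deck 12 mm thick, x -125 to 125, y -150 to 150 mm; origin on the counter, z up. A blue and clear hopper with black lid (top 218 mm above the counter) stands at x -80 to 80, y 150 to 310. Two lanes run along its y axis: the red handle's at x = -55 mm, the black grip's at x = 55 mm. A steel chute juts from the hopper's -x face over the cup.
- dose_slider: Black dose grip, white line across its top; 28 mm (x) by 20 mm (y) by 40 mm high, top 66.5 mm above the counter. Origin: centre of its underside; axes as the dispenser's. Slides along y only, dispenser y -60 to 60 mm, on a 40 mm wide aluminium track whose top is at its underside; rubs with about 1.5 N and stays where left. Starts on the -y side of the orange clip.
- dose_clip: Small orange clip, 26 (x) by 16 (y) by 18 mm high with a white line, fixed on the deck beside the black grip's track at x = +100 mm of the dispenser; origin at the centre of its underside, axes parallel to the dispenser's. Its y is where the black grip's centre must come. Its place along the track differs from time to time.
- pull_handle: Red upright handle, white line across its top; 30 mm (x) by 18 mm (y), from 31 to 88 mm above the counter, on a 38 x 30 mm grey foot; a low steel bar runs from the foot along +y into the hopper. Origin: on the deck under its centre; axes as the dispenser's. Shut (start) at dispenser y = 50 mm; pulls out along -y by up to 105 mm. A spring draws it back: 4 N shut, plus 1 N per 10 mm.
- pull_clip: Small green clip, 26 (x) by 16 (y) by 18 mm high with a white line, fixed on the deck beside the red handle's lane at x = -100 mm of the dispenser; origin at the centre of its underside, axes parallel to the dispenser's. Its y, 40 to 80 mm from the shut handle towards -y, is where the red handle's centre must be held.
- cup: Bystander: loose red plastic cup, rim radius 34 mm, 55 mm high, under the chute; origin at the centre of its underside.
- detergent: Bystander: loose blue detergent bottle with an orange cap, radius 42 mm, 200 mm high, off the deck's -y end; origin at the centre of its underside.
- jar: Bystander: loose reddish jar with a black lid, radius 45 mm, 100 mm high, beyond the hopper's +y side; origin at the centre of its underside.

How it is judged (in metres and radians):
On the way, in this order (a step that is already met when the one before it is completed fails the run):
1. the black grip stands level with the orange clip, let go, while the handle is still shut (y of dose_slider in the frame of dose_clip between -0.007 and 0.007 m and linear speed of dose_slider below 0.01 m/s and contact force between each of the arm, the fingers and dose_slider below 0.2 N and distance of pull_handle from where it was at the start of the episode below 0.012 m), for 0.2 s.
2. the red handle is drawn out level with the green clip by the fingers (y of pull_handle in the frame of pull_clip between -0.007 and 0.007 m and contact force between the fingers and pull_handle above 1 N), for 0.2 s.
At the end, for the whole second after the job is handed in: The fingers still hold the red handle (contact above 1 N), at rest, its centre within 7 mm of the green clip's along the pull; the black grip's centre is within 7 mm of the orange clip's along its track; cup, bottle and jar are within 20 mm of where they stood (all of step 2 and linear speed of pull_handle below 0.01 m/s and y of dose_slider in the frame of dose_clip between -0.007 and 0.007 m and distance of each of cup, detergent, jar from where it was at the start of the episode below 0.02 m); the arm keeps its last pose, push and grip.
It fails at once if the red handle is pulled more than 15 mm past the green clip (y of pull_handle in the frame of pull_clip below -0.015 m).
It fails at once if the handle is pulled out before the dose is set (distance of pull_handle from where it was at the start of the episode above 0.015 m and (y of dose_slider in the frame of dose_clip below -0.012 m or y of dose_slider in the frame of dose_clip above 0.012 m)).
It fails at once if the cup, the bottle or the jar is pushed away or tipped (distance of any of cup, detergent, jar from where it was at the start of the episode above 0.03 m or angle between any of cup, detergent, jar's own z axis and vertical above 0.5 rad).
It also fails if it takes over 48 s, if anything falls off the work surface, if the arm or the gripper's body presses on something with over 40 N, if the wrist force passes 120 N, or if a joint passes its speed limit or range.

## Working session

There is one attempt and no reset: what is moved stays moved. The work goes in short steps, Python scripts to look and compute and a tool call to move; the robot and the scene stay as the last step left them, time stands still between calls to the robot, and variables do not carry over. Pictures are saved under pics/ and viewed, and the job is handed in when it is done.

Besides the shell and the picture viewer there is one more tool, called after "Emit:" as a command line: name --argument value ..., lists and objects as JSON in quotes. apply_moves: Moves the arm, as the interface text tells. Its arguments: {"type":"object","properties":{"series":{"type":"array"}},"required":["series"]}

```bash
ls; mkdir -p pics; python3 - <<'E'
from cell import manip
import cv2,pickle
print(manip.get_obs())
for n in("scene","top"):
    p=manip.read_camera(n); cv2.imwrite(f"pics/{n}0.png",p["frame"][:,:,::-1]); pickle.dump(p,open(f"{n}0.pkl","wb"))
    print({k:v for k,v in p.items() if k!="frame"})
    for q in ["dispenser","dose_slider","dose_clip","pull_handle","pull_clip","cup","detergent","jar"]:
        print(q,[(r["p"],r["centre"][0]*640,r["centre"][1]*480) for r in manip.place_of(q,p)][:2])
E
```

```text
pics
{'t': 0.0, 'joints': array([ 79.19178912,  28.75315877, -24.45293692,  88.89333953,
        12.65021   ,  65.22032066, -12.0497068 ]), 'joint_vel': array([ 0.02983847, -0.02816816, -0.01541602,  0.02053754,  0.08392957,
       -0.06080642,  0.03258382]), 'tau': array([-4.14017259e-04, -5.69512939e+01, -5.81635281e+00, -2.80937111e+01,
        1.06915462e-02,  1.20387328e-02,  5.21633297e-06]), 'tcp_pos': array([ 0.28345073, -0.58414655,  0.23025228]), 'eef_rot': array([-1.79996252e+02,  1.13439464e-01, -6.41090810e+01]), 'force': array([-0.04349182, -0.14439859, -0.79435484]), 'ft_torque': array([-0.06686921, -0.07488259,  0.01407227]), 'gripper_width': 1.0014220248003851}
{'fx': 563.573044776531, 'fy': 563.573044776531, 'cx': 334.0511298123894, 'cy': 229.26416374654002, 'origin': array([ 1.09379657, -0.70959777,  0.7602293 ]), 'attitude': array([50.98099314, -0.21081096, 36.41642764]), 'shot': 1}
dispenser [(0.98, 287.168, 286.608)]
dose_slider [(0.64, 285.37600000000003, 305.184)]
dose_clip [(0.53, 336.192, 306.47999999999996)]
pull_handle [(0.87, 290.88, 252.28799999999998)]
pull_clip [(0.58, 257.28000000000003, 254.688)]
cup [(0.65, 333.568, 204.72)]
detergent [(0.94, 167.168, 389.616)]
jar [(0.67, 446.78400000000005, 218.784)]
{'fx': 490.6906900664827, 'fy': 490.6906900664827, 'cx': 315.7565319290079, 'cy': 240.1946917763474, 'origin': array([0.35992478, 0.00397363, 1.11618266]), 'attitude': array([  9.8569376 ,   1.49015459, -90.38802364]), 'shot': 2}
dispenser [(0.81, 392.57599999999996, 233.28)]
dose_slider [(0.66, 414.4, 212.208)]
dose_clip [(0.64, 388.60799999999995, 186.48000000000002)]
pull_handle [(0.59, 367.42400000000004, 251.42400000000004)]
pull_clip [(0.41, 382.976, 272.88)]
cup [(0.63, 283.392, 267.408)]
detergent [(0.76, 520.896, 235.392)]
jar [(0.97, 232.70399999999998, 175.68)]
```

View pics/scene0.png

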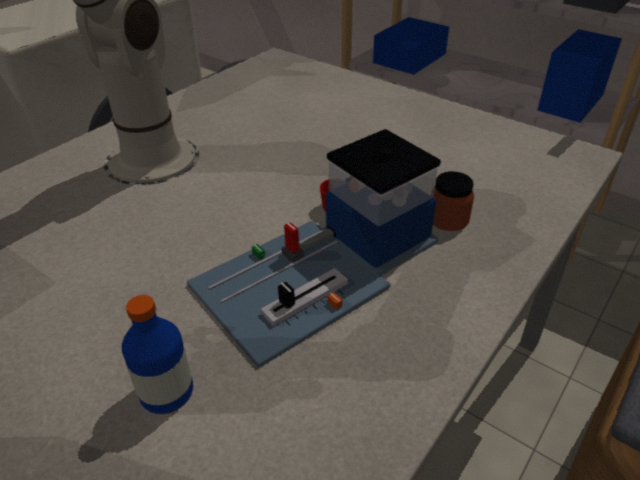

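View pics/top0.png

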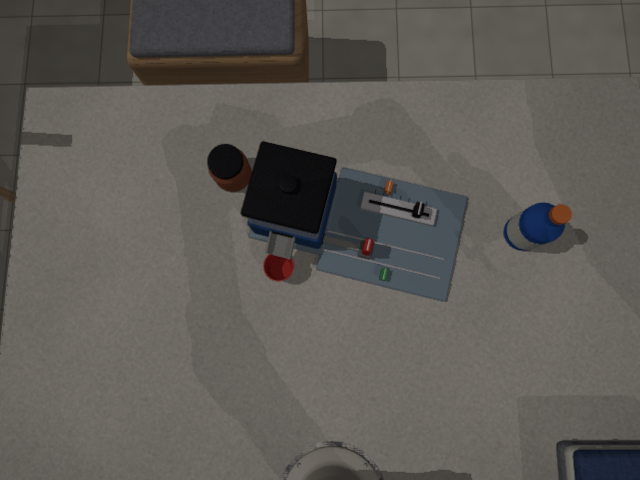

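The scene view shows the deck at about (290,290) with the bottle at (160,370). In the top view the deck corners are near (340,170), (467,193), (447,298) and (318,270). I'll zoom in for precise features.

```bash
cat > h.py <<'E'
import numpy as np,cv2,pickle
from scipy.spatial.transform import Rotation as R
def cam(p):
    return R.from_euler('xyz',p["attitude"],degrees=True).as_matrix(),np.array(p["origin"])
def proj(p,X):
    M,o=cam(p); c=(np.atleast_2d(X)-o)@M
    return np.c_[p["cx"]+p["fx"]*c[:,0]/-c[:,2], p["cy"]-p["fy"]*c[:,1]/-c[:,2]]
def back(p,uv,z):
    M,o=cam(p); d=M@np.array([(uv[0]-p["cx"])/p["fx"],-(uv[1]-p["cy"])/p["fy"],-1]); return o+d*(z-o[2])/d[2]
E
python3 - <<'E'
from h import *
s=pickle.load(open("scene0.pkl","rb"));t=pickle.load(open("top0.pkl","rb"))
P={"disp":((287.2,286.6),(392.6,233.3),0),"slider":((285.4,305.2),(414.4,212.2),.0265),"oclip":((336.2,306.5),(388.6,186.5),.012),"handle":((290.9,252.3),(367.4,251.4),.012),"gclip":((257.3,254.7),(383,272.9),.012),"cup":((333.6,204.7),(283.4,267.4),0),"det":((167.2,389.6),(520.9,235.4),0),"jar":((446.8,218.8),(232.7,175.7),0)}
for k,(a,b,z) in P.items(): print(k,back(s,a,z).round(4),back(t,b,z).round(4))
cv2.imwrite("pics/tz.png",cv2.resize(t["frame"][155:305,305:475,::-1],None,fx=4.5,fy=3.9,interpolation=cv2.INTER_CUBIC) if 0 else cv2.resize(t["frame"][160:305,310:475,::-1],None,fx=4,fy=4,interpolation=cv2.INTER_CUBIC))
cv2.imwrite("pics/sz.png",cv2.resize(s["frame"][215:365,185:385,::-1],None,fx=4,fy=4,interpolation=cv2.INTER_CUBIC))
E
```

```text
disp [ 0.5705 -0.1457  0.    ] [ 0.5683 -0.1456  0.    ]
slider [ 0.6162 -0.2029  0.0265] [ 0.6114 -0.1929  0.0265]
oclip [ 0.6823 -0.1407  0.012 ] [ 0.6765 -0.1385  0.012 ]
handle [ 0.522  -0.0757  0.012 ] [ 0.5249 -0.0857  0.012 ]
gclip [ 0.4729 -0.1213  0.012 ] [ 0.4756 -0.1195  0.012 ]
cup [0.4858 0.1175 0.    ] [0.4917 0.1063 0.    ]
det [ 0.5666 -0.4354  0.    ] [ 0.56   -0.4379  0.    ]
jar [0.716  0.2243 0.    ] [0.7118 0.2279 0.    ]
```

View pics/tz.png

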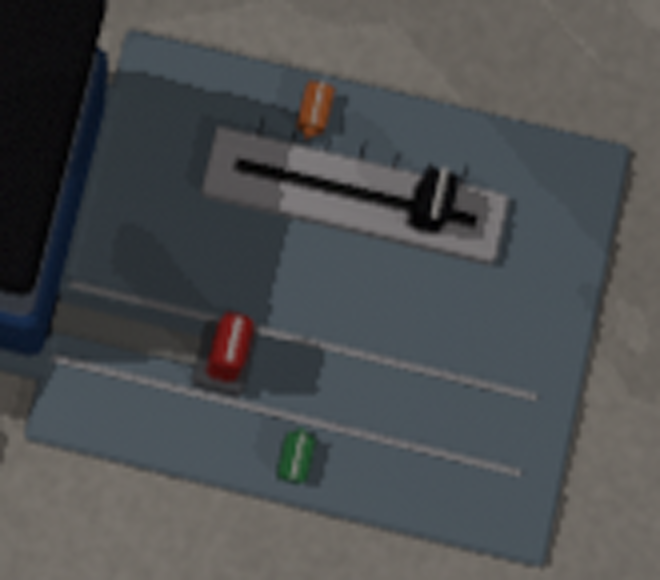

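View pics/sz.png

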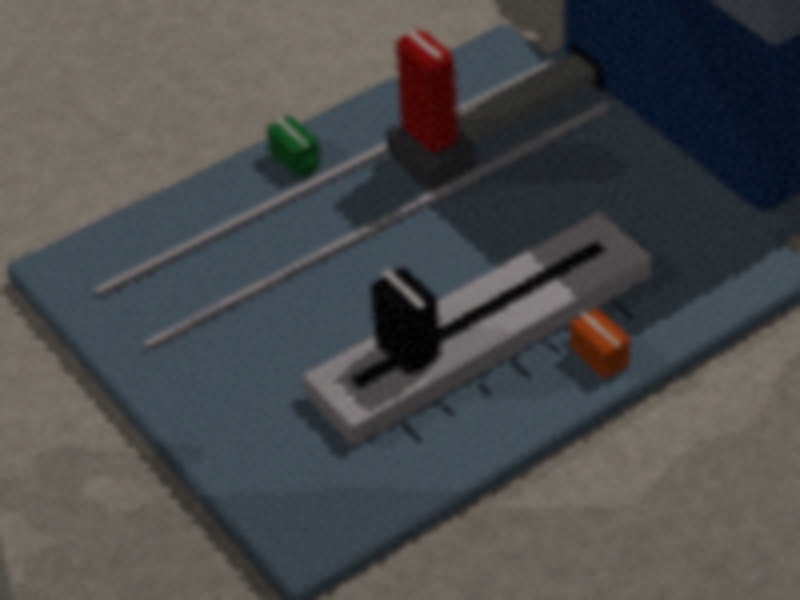

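The zooms show white lines: in tz.png the slider's is at (439,192), the handle's at (234,340), orange (318,104) and green (298,455). In sz.png they are at (405,289), (426,46), (601,330) and (293,133). I'll fit one pose to all of these.

```bash
cat > fit.py <<'E'
from h import *
from scipy.optimize import least_squares
s=pickle.load(open("scene0.pkl","rb"));t=pickle.load(open("top0.pkl","rb"))
T=lambda u:((np.array(u)+.5)/4-.5)+[310,160]
S=lambda u:((np.array(u)+.5)/4-.5)+[185,215]
def pts(q):
    X,Y,a,ys,yo,yg=q[:6]
    L=np.array([[125,-150,12],[-125,-150,12],[125,150,12],[-125,150,12],[55,ys,66.5],[-55,50,88],[100,yo,30],[-100,yg,30]])/1e3 if 0 else np.array([[.125,-.15,.012],[-.125,-.15,.012],[.125,.15,.012],[-.125,.15,.012],[.055,ys,.0665],[-.055,.05,.088],[.1,yo,.03],[-.1,yg,.03]])
    c,n=np.cos(a),np.sin(a)
    return L@np.array([[c,-n,0],[n,c,0],[0,0,1]]).T+[X,Y,0]
tu=np.array([T(x) for x in [(630,148),(545,565),(130,32),(28,437),(439,192),(234,340),(318,104),(298,455)]])
su=np.array([S(x) for x in [(295,598),(12,270),(405,289),(426,46),(601,330),(293,133)]])
def f(q):
    P=pts(q); ot=np.r_[q[6:8],0]; os_=np.r_[q[8:10],0]
    return np.r_[(proj(t,P+ot)-tu).ravel(),(proj(s,(P+os_)[[0,1,4,5,6,7]])-su).ravel(),q[6:10]/.002]
q=least_squares(f,[.57,-.145,-.2,-.04,.03,0,0,0,0,0],loss='soft_l1').x
if __name__=="__main__":
    print(q.round(4),np.degrees(q[2])); r=f(q)[:28].reshape(-1,2).round(1); print(r.tolist()); print(pts(q).round(4))
E
python3 fit.py
```

```text
[ 5.708e-01 -1.433e-01 -2.506e-01 -4.150e-02  3.150e-02 -1.400e-03
 -1.600e-03 -2.000e-04  1.600e-03  2.000e-04] -14.355806860810876
[[0.8, -1.4], [0.5, 0.5], [-1.1, -1.5], [-1.3, 0.4], [0.2, 0.0], [-0.0, -0.1], [0.1, -0.2], [0.0, 0.3], [-0.1, 0.2], [-2.2, -1.4], [0.2, 0.1], [0.0, -0.3], [0.1, 0.0], [0.1, -0.0]]
[[ 0.6547 -0.3196  0.012 ]
 [ 0.4125 -0.2576  0.012 ]
 [ 0.7291 -0.0289  0.012 ]
 [ 0.4869  0.0331  0.012 ]
 [ 0.6138 -0.1971  0.0665]
 [ 0.5299 -0.0812  0.088 ]
 [ 0.6755 -0.1375  0.03  ]
 [ 0.4735 -0.1198  0.03  ]]
```

The fit is good: the white lines match within 0.3 px. The slider is at y=-41.5 and must reach 31.5. The handle has to go from 50 to -1.4, a 51 mm pull that lies inside the stated range. Next I'll compute the moves.

```bash
cat > mv.py <<'E'
from h import *
from fit import q
from cell import manip
def disp(x,y,z):
    a=q[2]; return np.array([q[0]+x*np.cos(a)-y*np.sin(a), q[1]+x*np.sin(a)+y*np.cos(a), z])
def show(targets,yaw=np.degrees(q[2])-90):
    o=manip.get_obs(); M=R.from_euler('xyz',o["eef_rot"],degrees=True)
    print("tcp",o["tcp_pos"].round(4),o["eef_rot"].round(2),"w",round(o["gripper_width"],3),"F",o["force"].round(1),"t",round(o["t"],2))
    a=q[2]; d=o["tcp_pos"]-[q[0],q[1],0]; print("in disp",(np.array([[np.cos(a),np.sin(a),0],[-np.sin(a),np.cos(a),0],[0,0,1]])@d).round(4))
    for X in targets:
        print(X.round(4),"slide",M.inv().apply(X-o["tcp_pos"]).round(4),"ang",(M.inv()*R.from_euler('xyz',[180,0,yaw],degrees=True)).as_rotvec(degrees=True).round(2))
E
python3 -c "
from mv import *
show([disp(.055,-.0415,.22),disp(.055,-.0415,.12),disp(.055,-.0415,.036)])"
```

```text
tcp [ 0.2838 -0.5848  0.2314] [-1.800e+02 -1.000e-02 -6.412e+01] w 0.999 F [ 0.6 -0.3 -0.5] t 0.9
in disp [-0.1685 -0.4989  0.2314]
[ 0.6138 -0.1971  0.22  ] slide [-0.2048 -0.4661  0.0114] ang [-0.   -0.   40.24]
[ 0.6138 -0.1971  0.12  ] slide [-0.2048 -0.4661  0.1114] ang [-0.   -0.   40.24]
[ 0.6138 -0.1971  0.036 ] slide [-0.2048 -0.4661  0.1954] ang [-0.   -0.   40.24]
```

Emit:
apply_moves --series '[{"grip": 0.085,"slide": [-0.02,-0.047,0],"angular": [0,0,4]},{"grip": 0.085,"slide": [-0.045,-0.103,0],"angular": [0,0,9]},{"grip": 0.085,"slide": [-0.07,-0.159,0],"angular": [0,0,14]},{"grip": 0.085,"slide": [-0.095,-0.216,0],"angular": [0,0,19]},{"grip": 0.085,"slide": [-0.12,-0.273,0],"angular": [0,0,24]},{"grip": 0.085,"slide": [-0.145,-0.33,0],"angular": [0,0,29]},{"grip": 0.085,"slide": [-0.17,-0.387,0],"angular": [0,0,34]},{"grip": 0.085,"slide": [-0.19,-0.432,0.005],"angular": [0,0,38]},{"grip": 0.085,"slide": [-0.205,-0.466,0.011],"angular": [0,0,40.2]},{"grip": 0.085,"slide": [-0.205,-0.466,0.011],"angular": [0,0,40.2]}]'

```text
t: 2.15
tcp_pos: [0.6154, -0.1917, 0.2198]
eef_rot: [180.0, 0.2, -103.9]
force: [-0.2, 1.0, 0.4]
gripper_width: 0.996
```

```bash
python3 -c "
from mv import *
show([disp(.055,-.0415,.12),disp(.055,-.0415,.036)])"
```

```text
tcp [ 0.6154 -0.1917  0.2198] [ 1.7999e+02  1.6000e-01 -1.0393e+02] w 0.996 F [-0.2  1.   0.4] t 2.15
in disp [ 0.0552 -0.0359  0.2198]
[ 0.6138 -0.1971  0.12  ] slide [0.0059 0.0003 0.0998] ang [0.02 0.16 0.43]
[ 0.6138 -0.1971  0.036 ] slide [0.0061 0.0002 0.1838] ang [0.02 0.16 0.43]
```

Emit:
apply_moves --series '[{"grip": 0.085,"slide": [0,0,0.03],"angular": [0,0,0]},{"grip": 0.085,"slide": [0,0,0.07],"angular": [0,0,0]},{"grip": 0.085,"slide": [0,0,0.1],"angular": [0,0,0]},{"grip": 0.085,"slide": [0,0,0.1],"angular": [0,0,0]},{"grip": 0.085,"slide": [0,0,0.1],"angular": [0,0,0]}]'

```text
t: 2.78
tcp_pos: [0.6142, -0.1978, 0.1217]
eef_rot: [-179.9, -0.0, -104.4]
force: [0.2, -0.9, 0.1]
gripper_width: 0.996
```

```bash
python3 -c "
from mv import *
show([disp(.055,-.0415,.036)])
p=manip.read_camera('scene'); cv2.imwrite('pics/s1.png',p['frame'][:,:,::-1])"
```

```text
tcp [ 0.6142 -0.1978  0.1217] [-1.7990e+02 -2.0000e-02 -1.0436e+02] w 0.996 F [ 0.2 -0.9  0.1] t 2.77
in disp [ 0.0556 -0.0421  0.1217]
[ 0.6138 -0.1971  0.036 ] slide [-0.0006  0.0007  0.0857] ang [-0.1  -0.02 -0.  ]
```

View pics/s1.png

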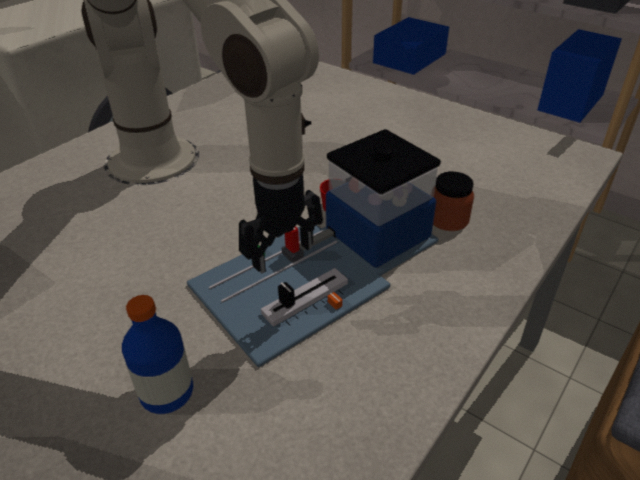

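The picture shows the arm over the slider, with the jaws along the track. I'll descend and close.

Emit:
apply_moves --series '[{"grip": 0.085,"slide": [0,0,0.03],"angular": [0,0,0]},{"grip": 0.085,"slide": [0,0,0.06],"angular": [0,0,0]},{"grip": 0.085,"slide": [0,0,0.084],"angular": [0,0,0]},{"grip": 0.085,"slide": [0,0,0.084],"angular": [0,0,0]},{"grip": 0.01,"slide": [0,0,0.084],"angular": [0,0,0]},{"grip": 0.01,"slide": [0,0,0.084],"angular": [0,0,0]},{"grip": 0.01,"slide": [0,0,0.084],"angular": [0,0,0]},{"grip": 0.01,"slide": [0,0,0.084],"angular": [0,0,0]},{"grip": 0.01,"slide": [0,0,0.084],"angular": [0,0,0]},{"grip": 0.01,"slide": [0,0,0.084],"angular": [0,0,0]}]'

```text
t: 4.08
tcp_pos: [0.614, -0.1971, 0.0372]
eef_rot: [-179.9, -0.0, -104.3]
force: [-1.8, 0.2, 7.0]
gripper_width: 0.224
```

```bash
python3 -c "
from mv import *
show([disp(.055,.0315,.036)])"
```

```text
tcp [ 0.614  -0.1971  0.0372] [-1.7994e+02 -1.0000e-02 -1.0432e+02] w 0.224 F [-1.8  0.2  7. ] t 4.08
in disp [ 0.0552 -0.0414  0.0372]
[ 0.6319 -0.1264  0.036 ] slide [-0.0729  0.0002  0.0012] ang [-0.06 -0.01  0.03]
```

The fingers hold about 19 mm, which matches the 20 mm grip. Sliding 73 mm now.

Emit:
apply_moves --series '[{"grip": 0.01,"slide": [-0.01,0,0],"angular": [0,0,0]},{"grip": 0.01,"slide": [-0.025,0,0],"angular": [0,0,0]},{"grip": 0.01,"slide": [-0.04,0,0],"angular": [0,0,0]},{"grip": 0.01,"slide": [-0.055,0,0],"angular": [0,0,0]},{"grip": 0.01,"slide": [-0.067,0,0],"angular": [0,0,0]},{"grip": 0.01,"slide": [-0.073,0,0],"angular": [0,0,0]},{"grip": 0.01,"slide": [-0.073,0,0],"angular": [0,0,0]},{"grip": 0.01,"slide": [-0.073,0,0],"angular": [0,0,0]},{"grip": 0.01,"slide": [-0.073,0,0],"angular": [0,0,0]}]'

```text
t: 5.2
tcp_pos: [0.6327, -0.1252, 0.0373]
eef_rot: [-179.9, 0.1, -104.3]
force: [0.4, 2.1, 5.9]
gripper_width: 0.225
```

```bash
python3 -c "
from mv import *
show([disp(.055,.0315,.036)])"
```

```text
tcp [ 0.6327 -0.1252  0.0373] [-1.7990e+02  7.0000e-02 -1.0429e+02] w 0.225 F [0.4 2.1 5.9] t 5.2
in disp [0.0555 0.0328 0.0373]
[ 0.6319 -0.1264  0.036 ] slide [0.0013 0.0005 0.0013] ang [-0.1   0.07  0.07]
```

Emit:
apply_moves --series '[{"grip": 0.01,"slide": [0.001,0,0],"angular": [0,0,0]},{"grip": 0.085,"slide": [0.001,0,0],"angular": [0,0,0]},{"grip": 0.085,"slide": [0.001,0,0],"angular": [0,0,0]},{"grip": 0.085,"slide": [0.001,0,0],"angular": [0,0,0]},{"grip": 0.085,"slide": [0.001,0,0],"angular": [0,0,0]},{"grip": 0.085,"slide": [0.001,0,-0.03],"angular": [0,0,0]},{"grip": 0.085,"slide": [0.001,0,-0.07],"angular": [0,0,0]},{"grip": 0.085,"slide": [0.001,0,-0.11],"angular": [0,0,0]},{"grip": 0.085,"slide": [0.001,0,-0.11],"angular": [0,0,0]},{"grip": 0.085,"slide": [0.001,0,-0.11],"angular": [0,0,0]}]'

```text
t: 6.45
tcp_pos: [0.6309, -0.1272, 0.1459]
eef_rot: [180.0, -0.0, -104.3]
force: [0.4, -0.5, -1.2]
gripper_width: 0.996
```

```bash
python3 -c "
from mv import *
show([disp(-.055,.05,.147),disp(-.055,.05,.053)])
p=manip.read_camera('scene'); pickle.dump(p,open('scene1.pkl','wb'));cv2.imwrite('pics/s2.png',cv2.resize(p['frame'][215:365,185:385,::-1],None,fx=4,fy=4,interpolation=cv2.INTER_CUBIC))"
```

```text
tcp [ 0.6309 -0.1272  0.1459] [ 1.7997e+02 -2.0000e-02 -1.0432e+02] w 0.996 F [ 0.4 -0.5 -1.2] t 6.45
in disp [0.0543 0.0304 0.1459]
[ 0.5299 -0.0812  0.147 ] slide [-0.0196  0.1092 -0.001 ] ang [ 0.03 -0.02  0.04]
[ 0.5299 -0.0812  0.053 ] slide [-0.0197  0.1092  0.093 ] ang [ 0.03 -0.02  0.04]
```

View pics/s2.png

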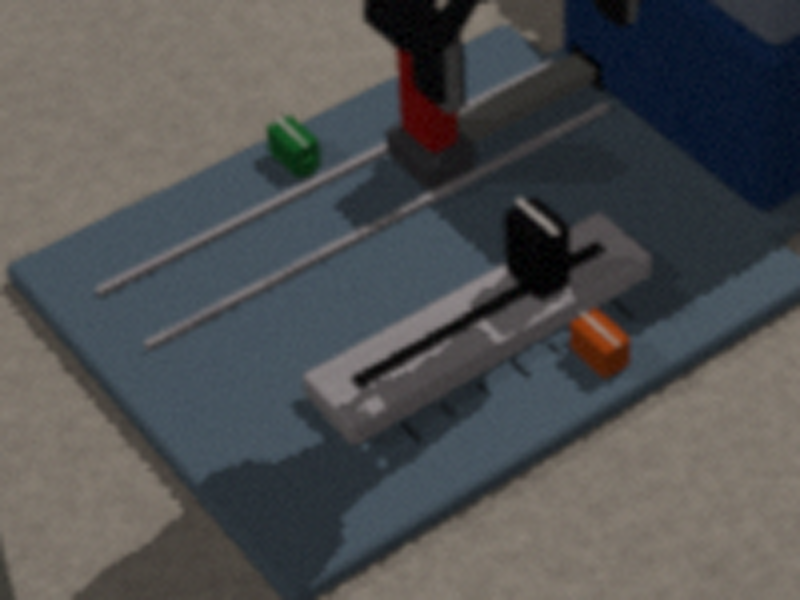

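The slider's white line is now centred at about (537,217) in the zoom. I'll check its y against the orange clip.

```bash
python3 -c "
from mv import *
from fit import S
p=pickle.load(open('scene1.pkl','rb'))
w=back(p,S((537,217)),.0665)-np.r_[q[8:10],0]-[q[0],q[1],0]; a=q[2]
print(w[0]*np.cos(a)+w[1]*np.sin(a),-w[0]*np.sin(a)+w[1]*np.cos(a))
for y in(.027,.0315,.036): print(y,(proj(p,disp(.055,y,.0665)+np.r_[q[8:10],0])-[185,215]+.5)*4-.5)
"
```

```text
0.054605387336813874 0.031025493655154095
0.027 [[530.47378747 221.33029263]]
0.0315 [[538.37205139 217.01222178]]
0.036 [[546.23581416 212.7130131 ]]
```

The slider measures y=31.0 against a target of 31.5 mm. Moving over to the handle.

Emit:
apply_moves --series '[{"grip": 0.085,"slide": [-0.005,0.03,0],"angular": [0,0,0]},{"grip": 0.085,"slide": [-0.012,0.07,0],"angular": [0,0,0]},{"grip": 0.085,"slide": [-0.017,0.098,0],"angular": [0,0,0]},{"grip": 0.085,"slide": [-0.0197,0.109,0],"angular": [0,0,0]},{"grip": 0.085,"slide": [-0.0197,0.109,0],"angular": [0,0,0]},{"grip": 0.085,"slide": [-0.0197,0.109,0],"angular": [0,0,0]},{"grip": 0.085,"slide": [-0.0197,0.109,0.03],"angular": [0,0,0]},{"grip": 0.085,"slide": [-0.0197,0.109,0.065],"angular": [0,0,0]},{"grip": 0.085,"slide": [-0.0197,0.109,0.093],"angular": [0,0,0]},{"grip": 0.085,"slide": [-0.0197,0.109,0.093],"angular": [0,0,0]}]'

```text
t: 7.75
tcp_pos: [0.5294, -0.0812, 0.0512]
eef_rot: [179.8, -0.0, -104.3]
force: [0.1, -0.6, 0.3]
gripper_width: 0.994
```

```bash
python3 -c "
from mv import *
show([disp(-.055,.05,.053)])
p=manip.read_camera('scene'); cv2.imwrite('pics/s3.png',p['frame'][:,:,::-1])"
```

```text
tcp [ 0.5294 -0.0812  0.0512] [ 1.7975e+02 -1.0000e-02 -1.0434e+02] w 0.994 F [ 0.1 -0.6  0.3] t 7.75
in disp [-0.0554  0.0498  0.0512]
[ 0.5299 -0.0812  0.053 ] slide [-0.0002 -0.0004 -0.0018] ang [ 0.25 -0.01  0.01]
```

View pics/s3.png

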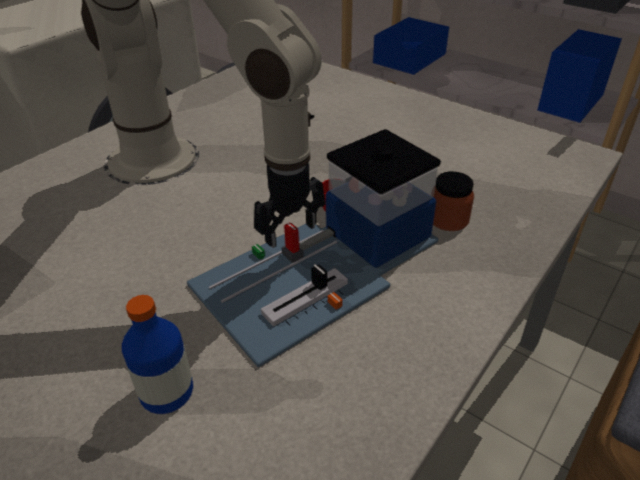

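The picture shows the handle between the open fingers. I'll close and check the opening.

Emit:
apply_moves --series '[{"grip": 0.01,"slide": [0,0,0],"angular": [0,0,0]},{"grip": 0.01,"slide": [0,0,0],"angular": [0,0,0]},{"grip": 0.01,"slide": [0,0,0],"angular": [0,0,0]},{"grip": 0.01,"slide": [0,0,0],"angular": [0,0,0]},{"grip": 0.01,"slide": [0,0,0],"angular": [0,0,0]},{"grip": 0.01,"slide": [0,0,0],"angular": [0,0,0]},{"grip": 0.01,"slide": [0,0,0],"angular": [0,0,0]}]'

```text
t: 8.68
tcp_pos: [0.5309, -0.0815, 0.0541]
eef_rot: [-179.9, -0.0, -104.3]
force: [-1.9, -0.5, 6.9]
gripper_width: 0.203
```

```bash
python3 -c "
from mv import *
show([disp(-.055,-.0014,.053)])"
```

```text
tcp [ 0.5309 -0.0815  0.0541] [-1.7995e+02 -3.0000e-02 -1.0435e+02] w 0.203 F [-1.9 -0.5  6.9] t 8.68
in disp [-0.0539  0.0499  0.0541]
[ 0.5171 -0.131   0.053 ] slide [0.0513 0.0011 0.0011] ang [-0.05 -0.03  0.01]
```

The opening is about 17.4 mm, which matches the 18 mm handle. Pulling 51 mm gently.

Emit:
apply_moves --series '[{"grip": 0.01,"slide": [0.008,0,0],"angular": [0,0,0]},{"grip": 0.01,"slide": [0.018,0,0],"angular": [0,0,0]},{"grip": 0.01,"slide": [0.028,0,0],"angular": [0,0,0]},{"grip": 0.01,"slide": [0.037,0,0],"angular": [0,0,0]},{"grip": 0.01,"slide": [0.044,0,0],"angular": [0,0,0]},{"grip": 0.01,"slide": [0.049,0,0],"angular": [0,0,0]},{"grip": 0.01,"slide": [0.051,0,0],"angular": [0,0,0]},{"grip": 0.01,"slide": [0.051,0,0],"angular": [0,0,0]},{"grip": 0.01,"slide": [0.051,0,0],"angular": [0,0,0]},{"grip": 0.01,"slide": [0.051,0,0],"angular": [0,0,0]}]'

```text
t: 9.93
tcp_pos: [0.5191, -0.1272, 0.0541]
eef_rot: [-179.9, 0.2, -104.2]
force: [-0.2, 8.4, 6.7]
gripper_width: 0.204
```

```bash
python3 -c "
from mv import *
show([disp(-.055,-.0014,.053)])
p=manip.read_camera('scene'); pickle.dump(p,open('scene2.pkl','wb'));cv2.imwrite('pics/s4.png',cv2.resize(p['frame'][215:365,185:385,::-1],None,fx=4,fy=4,interpolation=cv2.INTER_CUBIC))
t=manip.read_camera('top');cv2.imwrite('pics/t4.png',t['frame'][:,:,::-1])
for X in ((-.055,-.0014,.031),(-.055,-.0014,.088)): print((proj(p,disp(*X)+np.r_[q[8:10],0])-[185,215]+.5)*4-.5)"
```

```text
tcp [ 0.5191 -0.1272  0.0541] [-179.94    0.2  -104.2 ] w 0.204 F [-0.2  8.4  6.7] t 9.93
in disp [-0.054   0.0027  0.0541]
[ 0.5171 -0.131   0.053 ] slide [0.0041 0.001  0.001 ] ang [-0.06  0.2   0.16]
[[344.73773936 179.00234211]]
[[336.54307897  88.04874766]]
```

View pics/s4.png

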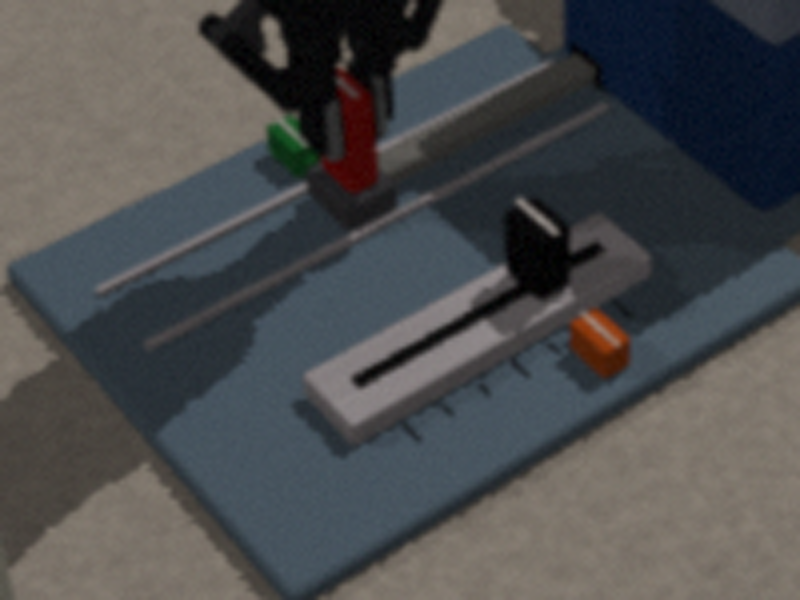

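View pics/t4.png

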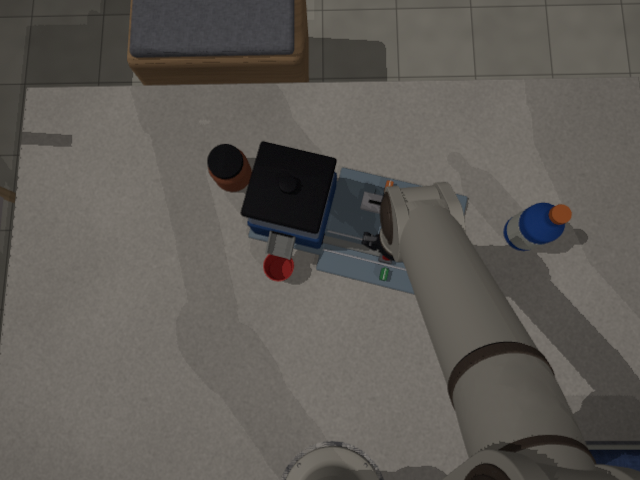

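The handle is about 4 mm short because the arm yields to the spring. I'll pull 4.5 mm more.

Emit:
apply_moves --series '[{"grip": 0.01,"slide": [0.002,0,0],"angular": [0,0,0]},{"grip": 0.01,"slide": [0.0045,0,0],"angular": [0,0,0]},{"grip": 0.01,"slide": [0.0045,0,0],"angular": [0,0,0]},{"grip": 0.01,"slide": [0.0045,0,0],"angular": [0,0,0]},{"grip": 0.01,"slide": [0.0045,0,0],"angular": [0,0,0]},{"grip": 0.01,"slide": [0.0045,0,0],"angular": [0,0,0]}]'

```text
t: 10.78
tcp_pos: [0.518, -0.1314, 0.0541]
eef_rot: [-179.9, 0.2, -104.2]
force: [-0.7, 8.8, 6.6]
gripper_width: 0.201
```

```bash
python3 -c "
from mv import *
show([disp(-.055,-.0014,.053)])
p=manip.read_camera('scene'); pickle.dump(p,open('scene3.pkl','wb'))
sc=8;im=cv2.resize(p['frame'][225:280,235:305,::-1],None,fx=sc,fy=sc,interpolation=cv2.INTER_CUBIC)
def L(A,B,c):
    a,b=[tuple(int(v) for v in ((proj(p,disp(*X)+np.r_[q[8:10],0])[0]-[235,225]+.5)*sc-.5)) for X in(A,B)]
    cv2.line(im,a,b,c,1)
for dx in(0,): 
    L((-.07,-.0014,.088),(-.04,-.0014,.088),(0,255,255))
    for y in (-.0104,.0076): L((-.04,y,.031),(-.04,y,.088),(255,255,0))
    L((-.036,-.0164,.031),(-.036,.0136,.031),(255,0,255))
cv2.imwrite('pics/s5.png',im)"
```

```text
tcp [ 0.518  -0.1314  0.0541] [-179.94    0.21 -104.19] w 0.201 F [-0.7  8.8  6.6] t 10.78
in disp [-0.0541 -0.0016  0.0541]
[ 0.5171 -0.131   0.053 ] slide [-0.0002  0.0009  0.0011] ang [-0.06  0.21  0.17]
```

View pics/s5.png

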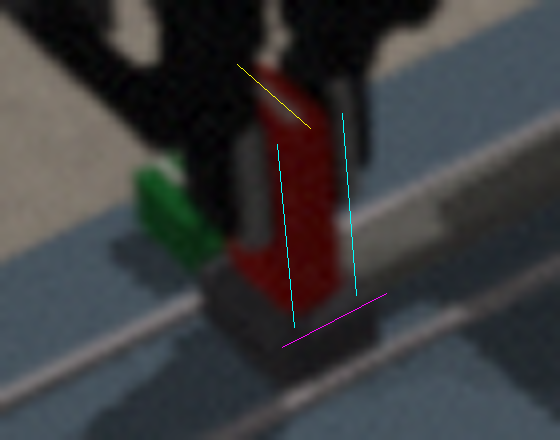

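The overlay's yellow line (predicted when level) falls on the handle's white line near (285,105). As a check, I'll draw the same overlay on the first picture, where the handle stood at y=50.

```bash
python3 -c "
from mv import *
p=pickle.load(open('scene0.pkl','rb'))
sc=8;o=np.array([260,215]);im=cv2.resize(p['frame'][215:270,260:330,::-1],None,fx=sc,fy=sc,interpolation=cv2.INTER_CUBIC)
def L(A,B,c):
    a,b=[tuple(int(v) for v in ((proj(p,disp(*X)+np.r_[q[8:10],0])[0]-o+.5)*sc-.5)) for X in(A,B)]
    cv2.line(im,a,b,c,1)
d=.0514
L((-.07,-.0014+d,.088),(-.04,-.0014+d,.088),(0,255,255))
for y in (-.0104,.0076): L((-.04,y+d,.031),(-.04,y+d,.088),(255,255,0))
L((-.036,-.0164+d,.031),(-.036,.0136+d,.031),(255,0,255))
cv2.imwrite('pics/s6.png',im)"
```

```text
(no output)
```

View pics/s6.png

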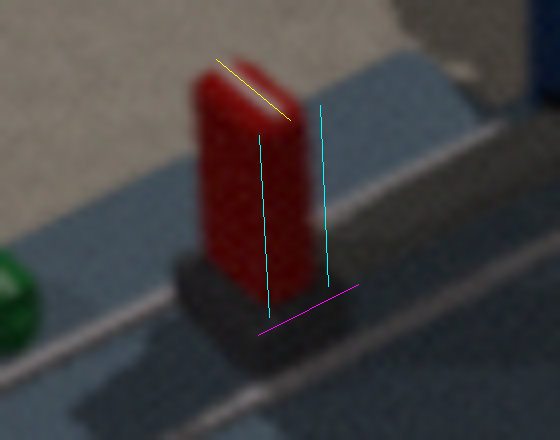

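Both pictures show the same offsets from the overlay (right edge about -13 px against -15 px), so the handle stands within about 1 mm of level. I'll hand it in.

```bash
python3 -c "
from mv import *
show([]); print(manip.get_obs()['joint_vel'].round(2)); print(manip.close_job())"
```

```text
tcp [ 0.518  -0.1313  0.0541] [-179.94    0.21 -104.19] w 0.201 F [-0.   9.3  6.6] t 10.82
in disp [-0.0541 -0.0016  0.0541]
[ 0.02 -0.02  0.04  0.01  0.05 -0.08  0.15]
the job is handed in; nothing more can be done
None
```

I finished both steps and handed the job in at about 10.8 s, with the gripper still holding the red handle; no verdict is reported.

- **Black grip:** I slid it about 73 mm and let go. Afterwards the camera put it at y = 31.0 mm, with the orange clip at 31.5 mm.
- **Red handle:** The first pull stopped about 4 mm short because the arm gave against the spring, so I pulled 4.5 mm more. By the arm's reading it is now held at y = -1.6 mm, with the green clip at -1.4 mm. The camera overlay agrees within about 1 mm. The arm feels about 9 N of spring pull, the fingers are closed on the handle (about 17 mm opening, as at the grasp), and the arm is at rest.
- **Cup, bottle and jar:** In the top picture taken just before the last small pull, they looked unmoved by eye. I did not measure them.

The overlay's predicted handle and foot edges sat 1–2 pixels off the visible ones. The offset was the same in the first picture, so it comes from the drawing and not from the handle's position. No check failed.

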